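# Pull the washstand vent flap shut with the hooked pole

### The arm

A 6-joint arm with a two-finger parallel gripper is mounted at the origin on the work surface. World frame = base frame: x ahead of the robot, y to its left, z up, the work surface at z = 0. Lengths are in m, angles in rad, forces in N, time in s.
With the tool pointing down it reaches from about 0.375 to 0.9 m from the base axis. Payload 3.1 kg.
Tool frame: the origin (TCP) lies at the very end of the fingers, on their centre line; the grasp point (between the pads) lies 19 mm behind it; z points along the fingers, y is the line along which they close (so a half turn about z gives the same grasp; the last joint's range is limited). The gripper opens to 85 mm and grips with 20 to 120 N. Pads are 22 mm wide; open, the fingers measure 114 mm over their backs; the gripper's body (76 mm by 85 mm) begins 54 mm behind the grasp point. The pads swing forward as they close: fully open they stand 13 mm farther back than shut.
Start: joints at [1.069, 0.527, 1.433, -0, 1.181, -0.178], TCP at [0.199, 0.593, 0.231] pointing down, gripper open.
Joint ranges: [-3.08, 3.08], [-0.75, 2.2], [0.22, 2.44], [-1.43, 4.57], [0, 2.65], [-2.85, 2.85]. Speed limits (rad/s): [2.79, 2.79, 3.14, 3.14, 3.14, 3.14].

### API

Orientations are given as a unit quaternion [x, y, z, w].
In Python, from station import manip gives the robot as it stands.
- The arm moves only by the shell command python3 -m handwheel 'ROWS' [FORCE]. ROWS is JSON, a list of rows, each a list of 7 numbers: the shift along the world's x, y, z in mm, then the turn, a rotation vector about the world's x, y, z in degrees, then the opening, from 0 (shut) to 1 (fully open). A call has exactly 10 rows; each row shifts and turns the commanded pose from where the row before left it; what a row does not reach is not made up. A row lasts 1/8 s, in which the tool goes at most 62.5 mm and 10.7 degrees, less where a joint would pass 70% of its speed; a pose out of reach is approached as far as the arm can. A call is refused whole if a number of a shift passes 62.5 or a number of a turn 10.7, either way. A call with a gripper value outside its range is refused whole. The fingers move at their own pace and stop on an object; FORCE is the grip in N (left out, the last holds). Time passes only in rows, so rows that do not move let the fingers close, or fill a call up. It gives the time, the measured TCP pose, the force, the opening and the grip force at its end, in the units of the state.
- manip.sense(): the state, without advancing time (a new reading comes with each control period).
- manip.snapshot(name): name is "side" or "top" or "wrist"; returns the picture (384x512x3 uint8, red, green, blue); there is no depth.
- manip.get_calibration(name): a dict with "K" (3x3 intrinsics, pixels), "rvec" (rotation vector, rad) and "tvec" (3), from world to camera coordinates, as OpenCV has them. Camera axes: x right, y down, z forward; pixel columns grow to the right and rows downward; lengths in m; the calibration is good to about 2 mm. A picture is of the moment at which its call begins: read the wrist's pose just before it. get_calibration takes no time and is no camera call; for the wrist camera it gives the pose at the moment of the call.
- manip.sign_off(): hands the job in; it is judged then, once.
The state is a dict: "t": time; "q": joint angles; "qd": joint speeds; "tau": joint torques, N m; "tcp_pos": TCP position; "tool_rot": TCP orientation; "force": force on the tool from outside, world axes, zero at the start; "ft_torque": the same for the moment, N m; "finger_gap": opening from 0.0 (shut) to 1.0 (fully open); "gripper_force": force on a finger pad.
Only numpy, scipy, OpenCV 4.12 (cv2) and the standard library are available. Lean on these libraries where they do the work, as an engineer would, in place of code of your own. Each camera call takes 0.05 s, during which the arm holds its last target. There are 200 camera calls.

### The job

Take the hooked pole from its rack, drop its hook into the ring eye of the open vent flap and pull the flap fully shut with it, without touching the flap with the hand. Then lift the hook out, leave the flap shut, and lay the pole back in its rack.

Things in the scene. Friction and masses are not known exactly. Their poses are not given: they have to be found in the camera images.
- pole_mid (a point): Middle of the hooked pole (balance 12 mm nearer the hook): pale wood bar, 18 x 18 mm square, 260 mm long, about 0.14 kg, lying level in its rack. Point on its centre line; x along it to the hook end (away from the robot), z up. From that end a steel rod 8 mm thick runs on, then turns straight down as a pin: pin axis at x = +155 mm, rounded tip at z = -49 mm. A brush lies in a like rack: not needed.
- pole_rack: Dark wooden rack of the pole; origin under its centre on the washstand top, z up, x along the lying pole. Base 200 x 70 x 12 mm; uprights at x = -85 and +85 mm, each with an open-topped notch: flat floor 70 mm up, 29 mm wide, flared cheeks up to 100 mm. The pole's middle lies within 10 mm of x = 0, 79 mm up. Fingers have free room between the uprights above the base.
- flap_eye (a point): Centre of the steel ring eye on the flap: level ring, 32 mm inside, 7 mm wire, open above and below, 250 mm up. Turns with the flap: z up, y along the flap to its hinge, x square to it, away from the robot when shut. Vertical hinge line at x = +36, y = +120 mm. Flap: wood with white pane, 142 x 130 mm, top 233 mm up, the upper part of a screen 194 mm wide with posts 235 mm high.
- flap (a joint): Angle of the vent flap about its vertical hinge, rad: 0 is fully shut, in line with the screen, against a stop; it grows as the flap swings open, away from the robot (counterclockwise from above), to 1.2. It moves lightly (about 0.5 N at the eye) and stays where it is left.
Mind the look-alikes: they are no part of the job. What is shaped like the pole_rack but blue or turquoise is not meant.

How it is judged:
By the outcome, as a careful person would: the job done as asked, in the order asked, and still so for the second after the job is handed in, with the robot touching nothing.
It also fails if it takes over 61 s, if anything falls off the work surface, if the arm or the gripper's body presses on something with over 40 N, if the wrist force passes 120 N, or if a joint passes its speed limit or range.

## Working session

There is one attempt and no reset: what is moved stays moved. The work goes in short steps, Python scripts to look and compute and a shell command to move; the robot and the scene stay as the last step left them, time stands still between calls to the robot, and variables do not carry over. Pictures are saved under pics/ and viewed, at most 12 in all, crops included, and the job is handed in when it is done.

```bash
mkdir -p pics; cat > h.py <<'E'
import numpy as np,cv2,json
from station import manip
def cal(n):
    c=manip.get_calibration(n);return np.array(c["K"]),cv2.Rodrigues(np.array(c["rvec"],float))[0],np.array(c["tvec"],float).ravel()
def ray(c,p):
    K,R,t=c;d=R.T@np.linalg.inv(K)@np.array([p[0],p[1],1.]);return -R.T@t,d/np.linalg.norm(d)
def plane(c,p,z):
    o,d=ray(c,p);return o+d*(z-o[2])/d[2]
def proj(c,X):
    K,R,t=c;x=K@(R@np.array(X,float)+t);return x[:2]/x[2]
def tri(c1,p1,c2,p2):
    o1,d1=ray(c1,p1);o2,d2=ray(c2,p2);s=np.linalg.lstsq(np.c_[d1,-d2],o2-o1,rcond=None)[0]
    a,b=o1+s[0]*d1,o2+s[1]*d2;return (a+b)/2,np.linalg.norm(a-b)
def snap(n,name):
    c=cal(n);im=manip.snapshot(n);cv2.imwrite(f"pics/{name}.png",im[:,:,::-1]);return im,c
E
python3 - <<'E'
from h import *
a,_=snap("side","s0");b,_=snap("top","t0")
cv2.imwrite("pics/st0.png",np.vstack([cv2.resize(a,(400,300)),cv2.resize(b,(400,300))])[:,:,::-1])
s=manip.sense();print(s)
for n in("side","top"):
    c=cal(n);print(n,-c[1].T@c[2])
E
```

```text
{'t': 0.1, 'q': array([ 1.06848413e+00,  5.28359931e-01,  1.43373148e+00,  1.78493266e-06,
        1.18140439e+00, -1.78537037e-01]), 'qd': array([ 1.35871473e-03, -1.27481202e-03, -3.30421593e-03,  1.08452749e-03,
       -9.31467668e-04, -7.93853319e-06]), 'tau': array([-4.47111561e-04, -4.43307066e+01, -1.78586662e+01, -2.29974812e-04,
        3.85032239e-03, -2.97473065e-06]), 'tcp_pos': array([0.19853258, 0.59197562, 0.2304532 ]), 'tool_rot': array([ 1.61181653e-01,  9.86924298e-01, -8.96692196e-04, -3.18497135e-04]), 'force': array([0.10041566, 0.03447743, 0.03581701]), 'ft_torque': array([ 0.01068801, -0.02297072,  0.03154628]), 'gripper_force': 0.0, 'finger_gap': 1.001622966172199}
side [-0.09401095 -0.84843766  0.89347586]
top [ 0.27295291 -0.07102153  1.66642905]
```

View pics/s0.png

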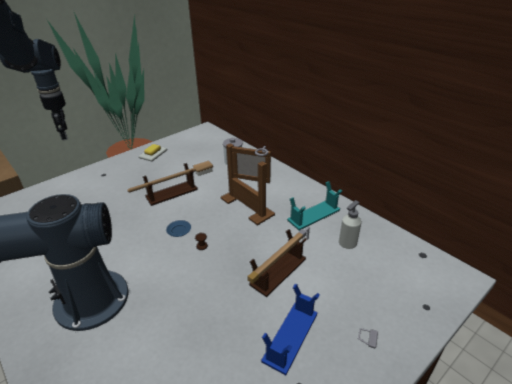

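View pics/t0.png

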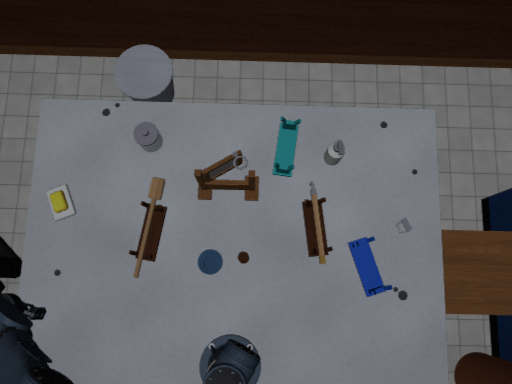

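The side view shows the screen with its flap at about (248,175) and the pole in its rack at about (280,260). In the top view the pole runs from (322,262) to (312,183), the eye is near (240,161), and the brush is on the left at (150,225).

```bash
python3 - <<'E'
from h import *
b=cv2.imread("pics/t0.png");c=cal("top")
cv2.imwrite("pics/t0c.png",cv2.resize(b[130:280,180:350],None,fx=4,fy=4,interpolation=cv2.INTER_CUBIC))
hsv=cv2.cvtColor(b,cv2.COLOR_BGR2HSV)
for p in [(317,225),(320,250),(308,230),(312,185),(240,160),(225,170),(245,185)]: print(p,hsv[p[1],p[0]])
m=cv2.inRange(hsv,(8,60,110),(22,200,255));m[:, :280]=0;m[:,340:]=0;m[:180]=0;m[280:]=0
n,l,st,ce=cv2.connectedComponentsWithStats(m);i=1+np.argmax(st[1:,4]);print(st[i],ce[i])
y,x=np.where(l==i);P=np.array([plane(c,p,.088)[:2] for p in zip(x,y)])
mu=P.mean(0);w,v=np.linalg.eigh(np.cov(P.T));d=v[:,1];d*=np.sign(d[0]);s=(P-mu)@d;print(mu,d,np.degrees(np.arctan2(d[1],d[0])),s.min(),s.max(),"mid",mu+d*(s.min()+s.max())/2)
s=(P-mu)@v[:,0];print(s.min(),s.max())
E
```

```text
(317, 225) [ 16 107 114]
(320, 250) [ 14 108 109]
(308, 230) [ 11 152  42]
(312, 185) [123  25 102]
(240, 160) [ 15 170  33]
(225, 170) [ 13 118  69]
(245, 185) [ 11 145  44]
[313 194  11  62 206] [317.72815534 223.14563107]
[ 0.48750763 -0.28872108] [0.99088112 0.13473899] 7.743527387713049 -0.1101585874910051 0.10208048976426318 mid [ 0.48350542 -0.2892653 ]
-0.006623138812369986 0.0069152868116290735
```

View pics/t0c.png

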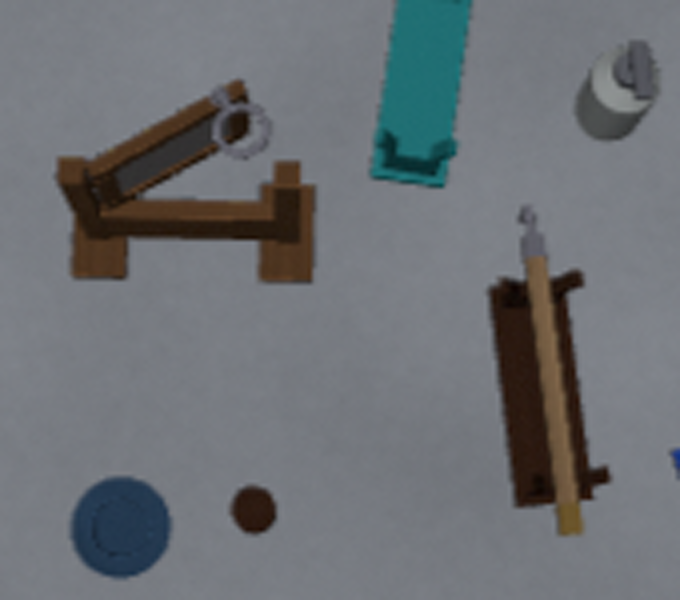

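The zoom shows the pole from its brass end at about (322,264) to its ferrule at about (313,188), with the pin at about (311.5,183). The ring is centred at about (240.5,162), and the hinge post is at about (198,173), so the flap is roughly 30° open.

```bash
python3 - <<'E'
from h import *
c=cal("top");z=lambda x,y:(180+(x+.5)/4-.5,130+(y+.5)/4-.5)
r=lambda v:np.round(v,4)
a=plane(c,z(568,535),.085);f=plane(c,z(532,231),.085);p=plane(c,z(526,212),.083)
print(a,f,p,np.linalg.norm(f-a),np.degrees(np.arctan2(*(f-a)[1::-1])),(a+f)/2)
e=plane(c,z(242,128),.25);print("eye",e,proj(cal("side"),e))
L=plane(c,z(75,160),.235);Rr=plane(c,z(288,164),.235);print("post far edges",L,Rr,"base", plane(c,z(70,278),.012),plane(c,z(312,282),.012))
f1=plane(c,z(236,82),.233);print("flap far corner",f1)
s=cv2.imread("pics/s0.png");cv2.imwrite("pics/s0c.png",cv2.resize(s[120:300,190:350],None,fx=3.3,fy=3.3,interpolation=cv2.INTER_CUBIC))
print("rack base corners",[r(plane(c,z(*q),.012)[:2]) for q in((493,290),(516,506),(590,498))])
E
```

```text
[ 0.35066765 -0.30225906  0.085     ] [ 0.6128433  -0.27147988  0.085     ] [ 0.63014547 -0.26645474  0.083     ] 0.26397618442613413 6.695822470467414 [ 0.48175548 -0.28686947  0.085     ]
eye [ 0.65450915 -0.02147668  0.25      ] [261.77167223 151.29062961]
post far edges [0.62881632 0.11062876 0.235     ] [ 0.62999486 -0.05836528  0.235     ] base [0.57419902 0.13819373 0.012     ] [ 0.57609377 -0.08101457  0.012     ]
flap far corner [ 0.69705431 -0.01490333  0.233     ]
rack base corners [array([ 0.5729, -0.2454]), array([ 0.3787, -0.2668]), array([ 0.3873, -0.3326])]
```

View pics/s0c.png

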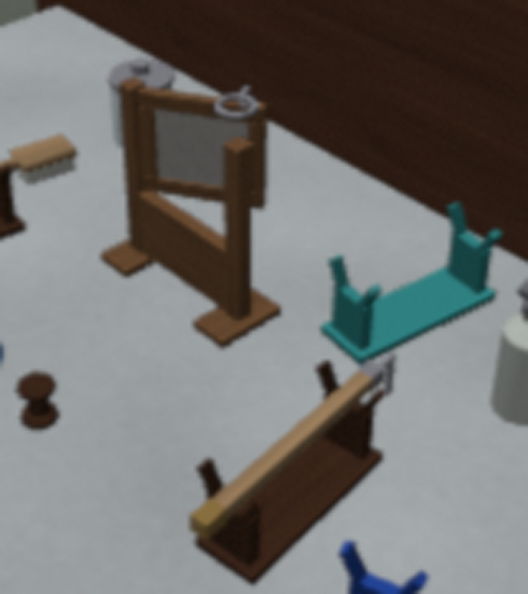

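```bash
python3 -m handwheel '[[25,-60,10,0,0,2.5,1],[25,-60,10,0,0,2.5,1],[25,-60,10,0,0,2.5,1],[25,-60,10,0,0,2.5,1],[25,-60,10,0,0,2.5,1],[25,-60,10,0,0,2.5,1],[25,-60,10,0,0,2.5,1],[25,-60,10,0,0,2.5,1],[25,-60,10,0,0,2.5,1],[25,-60,10,0,0,2.7,1]]' 40
python3 -m handwheel '[[8,-50,-10,0,0,0,1],[8,-50,-20,0,0,0,1],[8,-50,-20,0,0,0,1],[8,-50,-20,0,0,0,1],[8,-50,-20,0,0,0,1],[5,-28,-20,0,0,0,1],[0,0,0,0,0,0,1],[0,0,0,0,0,0,1],[0,0,0,0,0,0,1],[0,0,0,0,0,0,1]]'
python3 - <<'E'
from h import *
im,c=snap("wrist","w1");np.save("w1c.npy",np.array([c[0],c[1],np.tile(c[2],(3,1))]))
R=c[1];print("cam",-R.T@c[2])
s=manip.sense();print(s["tcp_pos"],s["q"])
E
```

```text
t: 1.35
tcp_pos: [0.4366, 0.0204, 0.3266]
tool_rot: [-0.059, 0.998, 0.0, 0.0]
force: [1.3, 0.1, -0.3]
finger_gap: 0.998
gripper_force: 0.0
t: 2.6
tcp_pos: [0.4816, -0.2548, 0.2172]
tool_rot: [-0.059, 0.998, -0.0, 0.0]
force: [0.1, -0.2, -0.1]
finger_gap: 1.001
gripper_force: 0.0
cam [ 0.40942108 -0.26254198  0.35991951]
[ 0.48161655 -0.25496786  0.21710118] [-6.92025958e-01  4.37740066e-01  1.65062845e+00  1.94177156e-05
  1.05212793e+00 -2.38006713e+00]
```

View pics/w1.png

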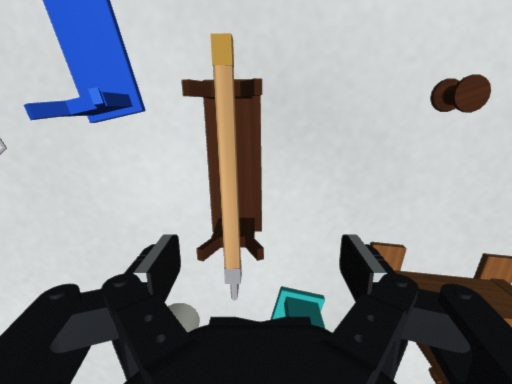

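The wrist view shows the pole from its brass end at (222,34), with the ferrule ending near (234,284). The rack sits under it.

```bash
python3 - <<'E'
from h import *
c=cal("wrist");b=cv2.imread("pics/w1.png");hsv=cv2.cvtColor(b,cv2.COLOR_BGR2HSV)
m=cv2.inRange(hsv,(8,60,140),(25,255,255));m[:,:190]=0;m[:,270:]=0
n,l,st,ce=cv2.connectedComponentsWithStats(m);i=1+np.argmax(st[1:,4]);print(st[i])
C=[]
for v in (75,100,125,150,175,200,225,250):
    x=np.where(l[v]==i)[0];C.append(plane(c,((x.min()+x.max())/2,v),.088)[:2]);print(v,x.min(),x.max(),C[-1])
p=np.polyfit(*np.array(C).T,1);print("yaw",np.degrees(np.arctan(p[0])))
for v in (st[i][1],st[i][1]+st[i][3]):
  print(v,plane(c,(np.where(l[min(v+2,268)]==i)[0].mean() if v<100 else 232,v),.088))
print("ferr",plane(c,(234,284),.088))
E
```

```text
[ 211   33   30  236 4063]
75 214 231 [ 0.38476396 -0.30052128]
100 216 232 [ 0.40661964 -0.29736277]
125 217 233 [ 0.42965366 -0.29452696]
150 218 234 [ 0.45390016 -0.29154187]
175 220 235 [ 0.47939687 -0.28788453]
200 221 236 [ 0.50637252 -0.28454904]
225 223 237 [ 0.53482571 -0.28048287]
250 224 238 [ 0.56501889 -0.27673342]
yaw 7.509519989669097
33 [ 0.35024533 -0.30459083  0.088     ]
269 [ 0.58914842 -0.27345999  0.088     ]
ferr [ 0.60882499 -0.269366    0.088     ]
```

```bash
python3 -m handwheel '[[5,-15,-10,0,0,0.5,1],[5,-16,-20,0,0,0,1],[0,0,-32,0,0,0,1],[0,0,-32,0,0,0,1],[0,0,-32,0,0,0,1],[0,0,-21,0,0,0,1],[0,0,-10,0,0,0,1],[0,0,0,0,0,0,1],[0,0,0,0,0,0,0],[0,0,0,0,0,0,0]]' 50
python3 -m handwheel '[[0,0,0,0,0,0,0],[0,0,0,0,0,0,0],[0,0,0,0,0,0,0],[0,0,0,0,0,0,0],[0,0,0,0,0,0,0],[0,0,0,0,0,0,0],[0,0,10,0,0,0,0],[0,0,10,0,0,0,0],[0,0,20,0,0,0,0],[0,0,0,0,0,0,0]]' 70
```

```text
t: 3.9
tcp_pos: [0.492, -0.2872, 0.0603]
tool_rot: [-0.062, 0.998, -0.001, 0.001]
force: [-0.1, -0.3, 0.4]
finger_gap: 0.603
gripper_force: 0.0
t: 5.15
tcp_pos: [0.4923, -0.2875, 0.1009]
tool_rot: [-0.062, 0.998, -0.001, 0.001]
force: [0.1, -0.6, -1.2]
finger_gap: 0.201
gripper_force: 68.3
```

```bash
python3 -m handwheel '[[0,0,40,0,0,0,0],[0,0,40,0,0,0,0],[0,0,40,0,0,0,0],[0,0,40,0,0,0,0],[0,0,40,0,0,0,0],[0,20,6,0,0,0,0],[2,30,0,0,0,0,0],[3,40,0,0,0,0,0],[3,40,0,0,0,0,0],[3,40,0,0,0,0,0]]'
python3 -m handwheel '[[4,30,0,0,0,0,0],[3,20,0,0,0,0,0],[3,18,0,0,0,0,0],[0,10,0,0,0,0,0],[0,0,0,0,0,0,0],[0,0,0,0,0,0,0],[0,0,0,0,0,0,0],[0,0,0,0,0,0,0],[0,0,0,0,0,0,0],[0,0,0,0,0,0,0]]'
python3 - <<'E'
from h import *
a,_=snap("side","s2");b,_=snap("top","t2")
A=cv2.resize(a[110:210,210:310],(400,400),interpolation=cv2.INTER_CUBIC);B=cv2.resize(b[125:225,190:290],(400,400),interpolation=cv2.INTER_CUBIC)
cv2.imwrite("pics/c2.png",np.hstack([A,B])[:,:,::-1])
s=manip.sense();print(s["tcp_pos"],s["tool_rot"],s["q"])
E
```

```text
t: 6.4
tcp_pos: [0.5007, -0.1137, 0.303]
tool_rot: [-0.062, 0.998, 0.001, -0.002]
force: [0.1, 0.1, -1.4]
finger_gap: 0.2
gripper_force: 68.7
t: 7.65
tcp_pos: [0.5124, -0.0388, 0.3054]
tool_rot: [-0.062, 0.998, -0.0, 0.0]
force: [0.1, 0.1, -1.2]
finger_gap: 0.198
gripper_force: 68.7
[ 0.51239828 -0.03873976  0.30535375] [-6.22977698e-02  9.98057607e-01 -5.01996777e-06  9.54984981e-06] [-2.93187635e-01  2.90734350e-01  1.61185854e+00 -2.92324575e-06
  1.23897837e+00 -1.98865928e+00]
```

View pics/c2.png

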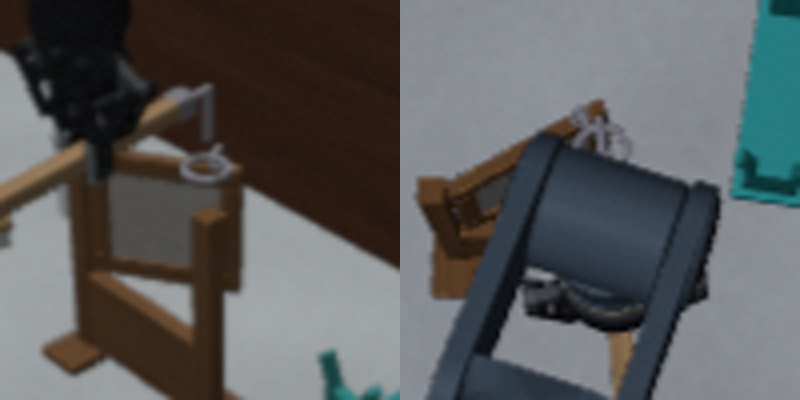

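The left (side) crop shows the pin hanging over the ring, tip at about (208,138), top at (210,88) and ring centre at (205,166). The right (top) crop shows rod and ring overlapping, near (600,130).

```bash
python3 - <<'E'
from h import *
s=cal("side");t=cal("top")
for n,X in(("tip",(.6539,-.0208,.2764)),("bend",(.6539,-.0208,.3254)),("eye",(.6545,-.0215,.25))):
    p=proj(s,X);q=proj(t,X);print(n,"side crop",(p-[210,110])*4+1.5,"top crop",(q-[190,125])*4+[401.5,1.5])
o,d=ray(s,(210+(208-1.5)/4,110+(138-3-1.5)/4))
for z in (.2764,):print(o+d*(z-o[2])/d[2])
o,d=ray(s,(210+(205-1.5)/4,110+(166-1.5)/4))
print(o+d*(.25-o[2])/d[2])
b=cv2.imread("pics/t2.png");a=cv2.imread("pics/s2.png")
cv2.imwrite("pics/c3.png",np.hstack([cv2.resize(a[125:165,245:285],(400,400),interpolation=cv2.INTER_CUBIC),cv2.resize(b[145:185,220:260],(400,400),interpolation=cv2.INTER_CUBIC)]))
E
```

```text
tip side crop [207.46713491 139.38369747] top crop [600.19229873 139.82404838]
bend side crop [207.35193679  87.02639354] top crop [598.38220341 122.42177309]
eye side crop [208.59708491 166.67624144] top crop [602.02921034 148.01198481]
[ 0.6593515  -0.01545396  0.2764    ]
[ 0.65301103 -0.01856125  0.25      ]
```

View pics/c3.png

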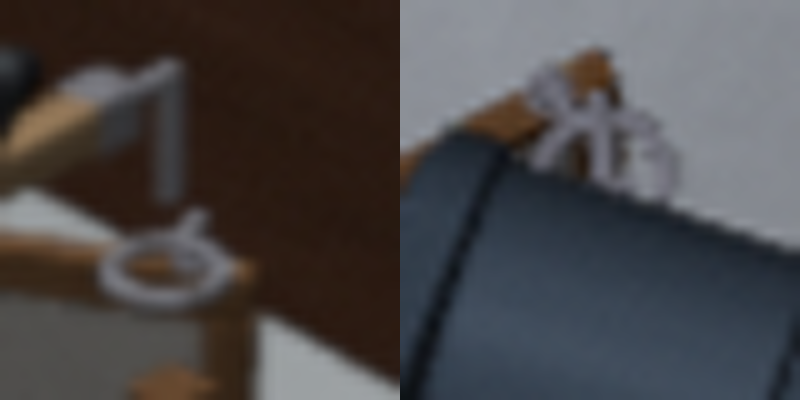

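Seen closer, the tip is at (167,198) and the ring centre at (167,271) in the side crop, and both match their projections to within about 2 mm. I'm lowering the pin.

```bash
python3 -m handwheel '[[0,0,-8,0,0,0,0],[0,0,-8,0,0,0,0],[0,0,-8,0,0,0,0],[0,0,-8,0,0,0,0],[0,0,-6,0,0,0,0],[0,0,0,0,0,0,0],[0,0,0,0,0,0,0],[0,0,0,0,0,0,0],[0,0,0,0,0,0,0],[0,0,0,0,0,0,0]]'
python3 - <<'E'
from h import *
a,_=snap("side","s3");b,_=snap("top","t3")
cv2.imwrite("pics/c4.png",np.hstack([cv2.resize(a[125:165,245:285],(400,400),interpolation=cv2.INTER_CUBIC),cv2.resize(b[145:185,220:260],(400,400),interpolation=cv2.INTER_CUBIC)])[:,:,::-1])
print(manip.sense()["force"])
# arc: eye path relative to start for hinge hx=.605
e=np.array([.6545,-.0215])
for hx in(.600,.605,.610):
    H=np.array([hx,e[1]+np.sqrt(.1253**2-(e[0]-hx)**2)]);v=e-H
    a0=np.arctan2(v[1],v[0]);a1=np.arctan2(-.12,-.036);A=np.linspace(a0,a1,9)
    print(hx,H,a0-a1);print(np.round(1000*(H+.1253*np.c_[np.cos(A),np.sin(A)]-e)).tolist())
E
```

```text
t: 9.0
tcp_pos: [0.5125, -0.0387, 0.2675]
tool_rot: [-0.062, 0.998, -0.0, 0.0]
force: [0.5, -0.1, -1.9]
finger_gap: 0.199
gripper_force: 68.7
[ 0.2691278   0.63570063 -2.01280609]
0.6 [0.6        0.09132659] 0.7414463233017226
[[0.0, -0.0], [-11.0, -5.0], [-22.0, -8.0], [-33.0, -11.0], [-45.0, -12.0], [-56.0, -12.0], [-68.0, -12.0], [-79.0, -10.0], [-91.0, -7.0]]
0.605 [0.605      0.09360795] 0.6975811135822032
[[0.0, 0.0], [-10.0, -4.0], [-21.0, -7.0], [-31.0, -9.0], [-42.0, -10.0], [-53.0, -10.0], [-64.0, -9.0], [-75.0, -8.0], [-86.0, -5.0]]
0.61 [0.61       0.09563172] 0.6545287988554207
[[0.0, 0.0], [-10.0, -3.0], [-20.0, -6.0], [-30.0, -7.0], [-40.0, -8.0], [-50.0, -8.0], [-60.0, -7.0], [-71.0, -5.0], [-81.0, -3.0]]
```

View pics/c4.png

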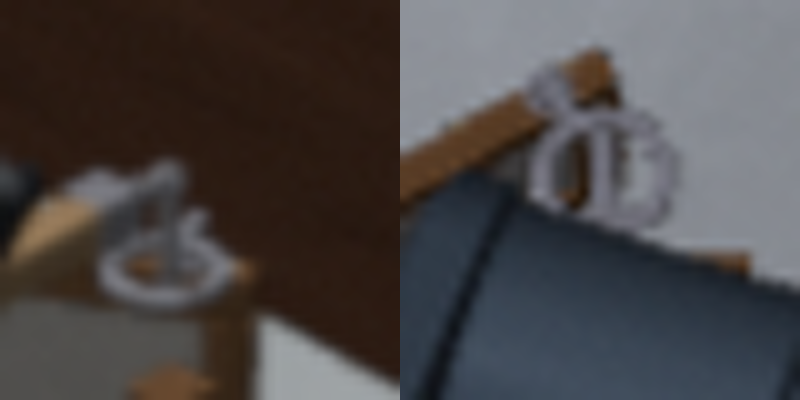

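The pin now stands inside the ring, with its tip at about (172,278) in the side crop. I'm pulling along the arc.

```bash
python3 -m handwheel '[[-8,-3,0,0,0,0,0],[-10,-3,0,0,0,0,0],[-10,-2,0,0,0,0,0],[-10,-2,0,0,0,0,0],[-10,-1,0,0,0,0,0],[-10,0,0,0,0,0,0],[-10,0,0,0,0,0,0],[-9,1,0,0,0,0,0],[-6,1,0,0,0,0,0],[0,0,0,0,0,0,0]]'
python3 - <<'E'
from h import *
a,_=snap("side","s4");b,_=snap("top","t4")
cv2.imwrite("pics/c5.png",np.hstack([cv2.resize(a[125:185,220:280],(400,400),interpolation=cv2.INTER_CUBIC),cv2.resize(b[145:205,195:255],(400,400),interpolation=cv2.INTER_CUBIC)])[:,:,::-1])
print(manip.sense()["force"])
E
```

```text
t: 10.35
tcp_pos: [0.4326, -0.0464, 0.2678]
tool_rot: [-0.063, 0.998, 0.001, 0.005]
force: [11.3, 8.5, -6.8]
finger_gap: 0.201
gripper_force: 69.1
[10.56786865  7.6912198  -6.32828719]
```

View pics/c5.png

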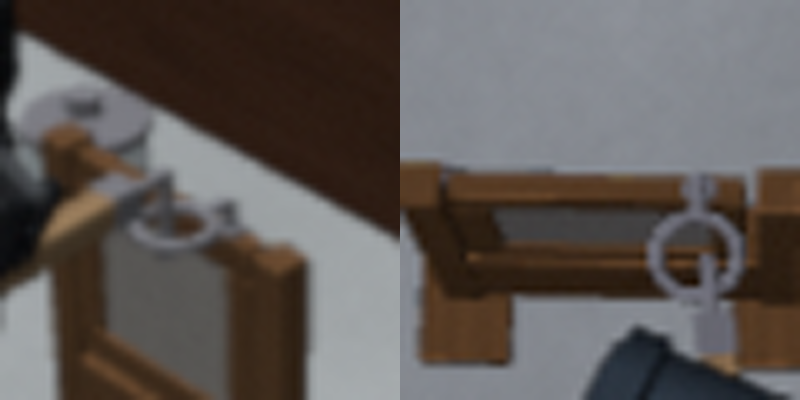

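The top crop shows the flap edge, (445,180) to (745,187), parallel with the posts. The pin is against the near inside of the ring, and the force of about 13 N means the flap is on its stop. I'll relax the pull, then lift out.

```bash
python3 -m handwheel '[[2,1,0,0,0,0,0],[2,1,0,0,0,0,0],[2,1,0,0,0,0,0],[2,0,0,0,0,0,0],[0,0,0,0,0,0,0],[0,0,0,0,0,0,0],[0,0,0,0,0,0,0],[0,0,0,0,0,0,0],[0,0,0,0,0,0,0],[0,0,0,0,0,0,0]]'
python3 - <<'E'
from h import *
a,_=snap("side","s5");b,_=snap("top","t5");s,t=cal("side"),cal("top")
T=manip.sense()["tcp_pos"];print(manip.sense()["force"],T)
y=np.radians(7.1);P=T+[.1425*np.cos(y),.1425*np.sin(y),.019]
print("pred bend side crop",(proj(s,P)-[220,125])*6.667+3,"top crop",(proj(t,P)-[195,145])*6.667+[403,3])
print(tri(t,(239.2,182.8),s,(245.4,158.4)), P)
g=lambda x,y:(195+(x-400-3)/6.667,145+(y-3)/6.667)
f=[plane(t,g(*q),z) for q,z in(((445,180),.233),((745,187),.233),((405,163),.235),((795,172),.235))];print(f)
E
```

```text
t: 11.7
tcp_pos: [0.4374, -0.0447, 0.2674]
tool_rot: [-0.062, 0.998, -0.0, 0.0]
force: [0.7, 0.6, -2.0]
finger_gap: 0.196
gripper_force: 69.2
[ 0.69254918 -0.40158845 -1.69418221] [ 0.43741057 -0.04470779  0.2673724 ]
pred bend side crop [173.99179938 170.42976524] top crop [708.92618582 253.60932066]
(array([ 0.58469973, -0.01980312,  0.24986255]), np.float64(0.0032614315140447304)) [ 0.57881787 -0.02709458  0.2863724 ]
[array([0.62327368, 0.10131305, 0.233     ]), array([ 0.62359494, -0.04159095,  0.233     ]), array([0.63060434, 0.1204673 , 0.235     ]), array([ 0.6310795 , -0.06524036,  0.235     ])]
```

```bash
python3 -m handwheel '[[0,0,5,0,0,0,0],[0,0,8,0,0,0,0],[0,0,10,0,0,0,0],[0,0,10,0,0,0,0],[0,0,10,0,0,0,0],[0,0,9,0,0,0,0],[0,0,0,0,0,0,0],[0,-20,0,0,0,0,0],[5,-30,0,0,0,0,0],[5,-30,0,0,0,0,0]]'
python3 -m handwheel '[[10,-40,0,0,0,0,0],[10,-40,0,0,0,0,0],[10,-40,-20,0,0,0,0],[10,-28,-30,0,0,0,0],[5,-15,-30,0,0,0,0],[0,0,-30,0,0,0,0],[0,0,-30,0,0,0,0],[0,0,-30,0,0,0,0],[0,0,0,0,0,0,0],[0,0,0,0,0,0,0]]'
python3 - <<'E'
from h import *
a,_=snap("side","s6");b,_=snap("top","t6");w,_=snap("wrist","w6");t=cal("top")
cv2.imwrite("pics/c6.png",np.hstack([cv2.resize(a[120:300,200:340],(400,514),interpolation=cv2.INTER_CUBIC),cv2.resize(b[140:280,190:330],(400,514),interpolation=cv2.INTER_CUBIC)])[:,:,::-1])
print(manip.sense()["tcp_pos"])
c=cal("wrist");h=cv2.cvtColor(w,cv2.COLOR_RGB2HSV);m=cv2.inRange(h,(8,60,140),(25,255,255));m[:,:190]=0;m[:,330:]=0
n,l,st,ce=cv2.connectedComponentsWithStats(m);i=1+np.argmax(st[1:,4]);print(st[i])
z=manip.sense()["tcp_pos"][2]+.019+.009
C=[]
for v in range(st[i][1]+8,st[i][1]+st[i][3]-5,20):
    x=np.where(l[v]==i)[0];C.append(plane(c,((x.min()+x.max())/2,v),z)[:2])
C=np.array(C);print(C[[0,-1]],np.degrees(np.arctan(np.polyfit(*C.T,1)[0])))
E
```

```text
t: 13.05
tcp_pos: [0.4472, -0.1253, 0.319]
tool_rot: [-0.063, 0.998, 0.0, -0.0]
force: [0.4, 0.6, -1.6]
finger_gap: 0.199
gripper_force: 69.3
t: 14.3
tcp_pos: [0.4929, -0.2881, 0.1499]
tool_rot: [-0.062, 0.998, -0.0, 0.0]
force: [0.2, -0.4, -0.8]
finger_gap: 0.197
gripper_force: 69.2
[ 0.49323367 -0.28835401  0.15081071]
[  237     0    46   321 12611]
[[ 0.38629199 -0.30109955]
 [ 0.51773893 -0.28453284]] 7.219543999875034
```

View pics/c6.png

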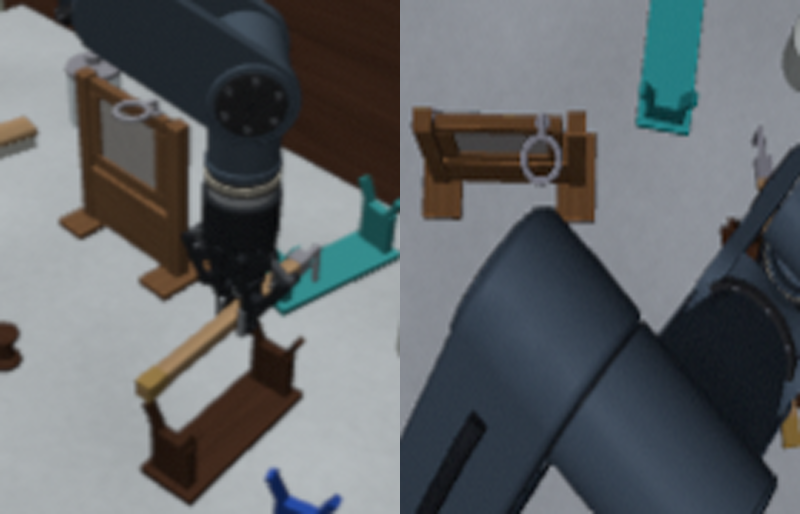

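The flap is shut with the ring free, and the pole hangs level over its rack. I'm lowering it.

```bash
python3 -m handwheel '[[-1,1,-20,0,0,0,0],[0,0,-20,0,0,0,0],[0,0,-20,0,0,0,0],[0,0,-12,0,0,0,0],[0,0,-8,0,0,0,0],[0,0,-5,0,0,0,0],[0,0,-4,0,0,0,0],[0,0,0,0,0,0,0],[0,0,0,0,0,0,0],[0,0,0,0,0,0,0]]'
```

```text
t: 15.7
tcp_pos: [0.4915, -0.2868, 0.0606]
tool_rot: [-0.062, 0.998, -0.0, 0.0]
force: [0.7, -0.6, -1.3]
finger_gap: 0.195
gripper_force: 69.4
```

```bash
python3 -m handwheel '[[0,0,-1,0,0,0,0],[0,0,0,0,0,0,0],[0,0,0,0,0,0,0.24],[0,0,0,0,0,0,0.28],[0,0,0,0,0,0,0.35],[0,0,0,0,0,0,0.6],[0,0,0,0,0,0,1],[0,0,0,0,0,0,1],[0,0,0,0,0,0,1],[0,0,0,0,0,0,1]]' 20
python3 -m handwheel '[[0,0,0,0,0,0,1],[0,0,5,0,0,0,1],[0,0,15,0,0,0,1],[0,0,30,0,0,0,1],[0,0,40,0,0,0,1],[0,0,40,0,0,0,1],[0,30,40,0,0,0,1],[-10,50,30,0,0,0,1],[-10,50,0,0,0,0,1],[-10,50,0,0,0,0,1]]'
python3 -m handwheel '[[-5,50,0,0,0,0,1],[0,50,0,0,0,0,1],[0,50,0,0,0,0,1],[0,50,0,0,0,0,1],[0,50,0,0,0,0,1],[0,30,0,0,0,0,1],[0,0,0,0,0,0,1],[0,0,0,0,0,0,1],[0,0,0,0,0,0,1],[0,0,0,0,0,0,1]]'
python3 - <<'E'
from h import *
a,_=snap("side","s7");b,_=snap("top","t7")
cv2.imwrite("pics/c7.png",np.hstack([cv2.resize(a[120:300,200:340],(400,514),interpolation=cv2.INTER_CUBIC),cv2.resize(b[140:280,190:330],(400,514),interpolation=cv2.INTER_CUBIC)])[:,:,::-1])
E
```

```text
t: 16.95
tcp_pos: [0.4914, -0.2867, 0.0594]
tool_rot: [-0.062, 0.998, -0.0, 0.0]
force: [0.1, 0.4, -0.2]
finger_gap: 0.996
gripper_force: 0.0
t: 18.2
tcp_pos: [0.4611, -0.1054, 0.2611]
tool_rot: [-0.062, 0.998, -0.001, 0.001]
force: [0.2, 0.3, 0.1]
finger_gap: 1.0
gripper_force: 0.0
t: 19.45
tcp_pos: [0.4566, 0.1724, 0.2595]
tool_rot: [-0.061, 0.998, -0.0, 0.0]
force: [-0.4, 0.7, -0.4]
finger_gap: 1.003
gripper_force: 0.0
```

View pics/c7.png

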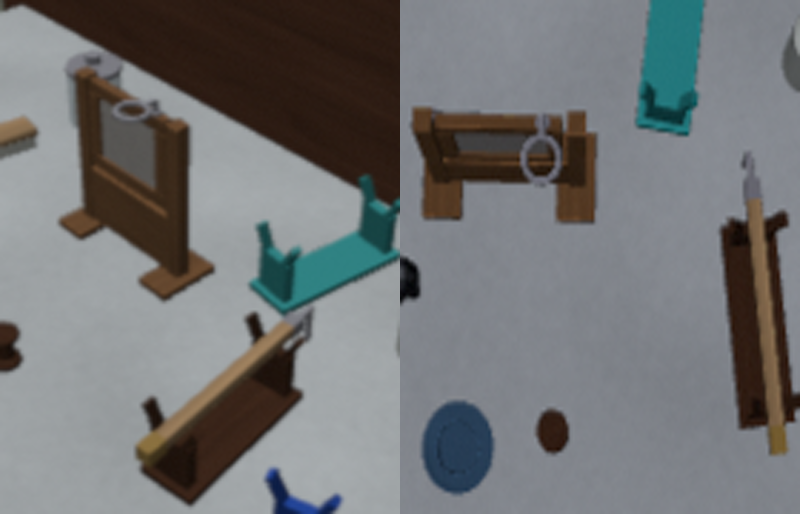

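The pole lies in its rack's notches, with the hook at (748,158) in the top crop. The flap is in line with the screen and the robot is clear.

```bash
python3 -c "
from station import manip
print(manip.sign_off())"
```

```text
the job is handed in; nothing more can be done
None
```

I pulled the flap shut with the hook, lifted the hook out, and laid the pole back in its rack. The job was handed in at about 19.5 s, with the flap still shut and the arm clear in the last pictures.

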